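# Seat the sensor board in the link counter's card cage

### The job

Take the green sensor board out of its black stand, slide it down between the two blue card guides of the leaning card cage (either face forward) while both orange ejector levers are still swung out, and then swing both levers fully in so that they press the board fully home on its sprung contact strip. Let go of everything, and leave the spool, tub and carton where they stand.

Things in the scene. Friction and masses are not known exactly. Their poses are not given: they have to be found in the camera images.
- board_mid (a point): Centre of the loose green sensor board: 120 mm wide (y), 100 high (z), 8 thick (x), about 0.25 kg; ignore the flat chips on its faces. +z points from the brass contact edge, 50 mm below this point, to the shoulders of the top edge, 50 mm above it. It starts upright in the stand; either face may go forward in the cage.
- board_tab (a point): Centre of the board's black grip tab, 68 mm above board_mid along the board's z. The tab is 40 mm wide (y), 14 mm thick (x) and stands 37 mm out of the top edge. Same axes as board_mid.
- stand: Fixed black slotted stand, 70 mm (x) by 150 mm (y), 44 mm high; origin at the centre of its underside. The board stands upright and loose in the slot along its y (slot floor 10 mm above the table, slot 10 mm wide, 34 mm deep), and is drawn straight up out of it.
- cage: Fixed card cage whose slot leans 30 degrees, its mouth towards the robot's side. Origin: middle of the contact edge of the seated board, about 48 mm above the table. +z: up the slot and out (slide in along -z); y: across, from right to left guide; x: square to the board's faces. Seated, board_mid is at z = 50 mm (shoulders at 100); merely resting on the strip, at z = 58 mm.
- slot_mouth (a point): Middle of the slot's mouth, at (0, 0, 94) mm in the cage frame, same axes. The blue channels are 11 mm wide for the 8 mm board up to z = 77 mm in the cage frame, then flare to about 25 mm wide here. Across y the play is 2 mm a side, with small lead-ins, 4 mm a side more, up to z = 106 mm. Between and above the guides the cage is open; cheeks' outer faces at y = +-68 mm; grey base below 210 mm wide.
- lever_left_hinge (a point): Fixed hinge axis of the left lever, at (0, 82, 96) mm in the cage frame; the lever swings about the cage's x in the plane of the board. Axes are those of the cage.
- lever_right_hinge (a point): Same for the right lever, at (0, -82, 96) mm in the cage frame.
- lever_left_tip (a point): Far end of the left lever's orange handle (round bar 14 mm thick), 67 mm from its hinge. The point turns with the lever.
- lever_right_tip (a point): Same for the right lever.
- lever_left (a joint): Left lever, rad: 0 = fully in; the handle then leans 0.45 rad inward of the cage's z; grows as it swings outward (handle leans outward by the value minus 0.45); starts at 0.85 to 1.05, stop at 1.2. Push the handle inward from its outer side. Stays where left: it takes 4 to 10 N to move. Above 0.8 its nose clears the slot; the nose presses the shoulder over the last 0.3 rad.
- lever_right (a joint): Same for the right lever.
- strip (a joint): Sprung white contact strip in the slot's bottom: how far it is pressed down, m (0 = up, top 8 mm above the cage's origin, about 4 N; 0.008 with the board seated, about 8 N; stop at 0.011).
- spool: Loose blue and steel spool, 90 mm across, 50 mm high, bystander; origin at the centre of its underside.
- tub: Loose closed white tub, 168 mm across, 130 mm high, bystander; origin at the centre of its underside.
- carton: Loose cardboard box, 160 (x) by 200 (y) by 120 mm high, bystander; origin at the centre of its underside.
Not all that is in view belongs to the job. Of the things like the part that bears board_mid, leave any that is pink or red; of the rest the smaller one is meant.

How it is judged:
On the way, in this order (a step that is already met when the one before it is completed fails the run):
1. the board is down between both guides, on the contact strip (within 8 mm of it), with both levers still swung out (x of board_mid in the frame of cage between -0.005 and 0.005 m and y of board_mid in the frame of cage between -0.005 and 0.005 m and angle between the z axis of board_mid and the z axis of cage, either way round below 0.08 rad and angle between the y axis of board_mid and the y axis of cage, either way round below 0.12 rad and z of board_mid in the frame of cage below 0.066 m and value of joint each of lever_left, lever_right above 0.45 rad), for 0.2 s.
2. both levers are swung fully in and the board is seated (x of board_mid in the frame of cage between -0.005 and 0.005 m and y of board_mid in the frame of cage between -0.005 and 0.005 m and angle between the z axis of board_mid and the z axis of cage, either way round below 0.08 rad and angle between the y axis of board_mid and the y axis of cage, either way round below 0.12 rad and z of board_mid in the frame of cage between 0.044 and 0.0535 m and value of joint each of lever_left, lever_right below 0.12 rad), for 0.2 s.
At the end, for the whole second after the job is handed in: The board stands in the slot, centred within 5 mm and in line with the guides within 0.08 rad (0.12 rad in twist), its contact edge no more than 3.5 mm above the fully seated height, both levers within 0.12 rad of fully in; all of it staying so, released (all of step 2); the robot touches nothing.
It fails at once if the blue spool is moved more than 30 mm (distance of spool from where it was at the start of the episode above 0.03 m).
It fails at once if the white tub is moved more than 30 mm (distance of tub from where it was at the start of the episode above 0.03 m).
It fails at once if the carton is moved more than 30 mm (distance of carton from where it was at the start of the episode above 0.03 m).
It also fails if it takes over 66 s, if anything falls off the work surface, if the arm or the gripper's body presses on something with over 40 N, if the wrist force passes 120 N, or if a joint passes its speed limit or range.

### The arm

A 6-joint arm with a two-finger parallel gripper is mounted at the origin on the work surface. World frame = base frame: x ahead of the robot, y to its left, z up, the work surface at z = 0. Lengths are in m, angles in rad, forces in N, time in s.
With the tool pointing down it reaches from about 0.35 to 1 m from the base axis. Payload 7.1 kg.
Tool frame: the origin (TCP) lies midway between the tips of the shut fingers; the grasp point (between the pads) lies 19 mm behind it; z points along the fingers, y is the line along which they close (so a half turn about z gives the same grasp; the last joint's range is limited). The gripper opens to 85 mm and grips with 20 to 120 N. Pads are 22 mm wide; open, the fingers measure 114 mm over their backs; the gripper's body (76 mm by 85 mm) begins 54 mm behind the grasp point. The pads swing forward as they close: fully open they stand 13 mm farther back than shut.
Start: joints at [1.303, 0.423, 1.63, -0, 1.089, -0.019], TCP at [0.154, 0.606, 0.231] pointing down, gripper open.
Joint ranges: [-3, 3], [-0.9, 2.11], [0.09, 2.58], [-1.31, 4.45], [0.11, 2.69], [-2.54, 2.54]. Speed limits (rad/s): [2.39, 2.39, 3.01, 3.14, 3.14, 3.14].

### API

Orientations are given as a 3x3 rotation matrix whose columns are the frame's x, y, z axes.
In Python, from workcell import status, read_camera, arm gives the robot as it stands. The module is installed in compiled form; this text tells all that it offers.
- The arm moves only by the shell command python3 -m pendant 'ROWS' [OPENING]. ROWS is JSON, a list of rows, each an object of numbers: "tx", "ty", "tz": the shift along the tool's x, y, z in mm; "wx", "wy", "wz": the turn, a rotation vector about the tool's x, y, z in degrees. A call has 1 to 5 rows; each row is the pose to reach, as a shift and turn from the pose commanded when the call began, along the tool's axes at that moment; what a row does not reach only later rows make up. A row lasts 1/12 s, in which the tool goes at most 41.7 mm and 7.16 degrees, less where a joint would pass 70% of its speed; a pose out of reach is approached as far as the arm can. A call with a gripper value outside its range is refused whole. OPENING is the opening, from 0 (shut) to 1 (fully open), set as the call begins (- or left out, the last holds). The fingers move at their own pace and stop on an object; the grip force is fixed at half the most. Time passes only in rows, so rows that repeat a pose let the fingers close. It gives the time, the measured TCP pose, the force, the opening and the grip force at its end, in the units of the state.
- status.observe(): the state, without advancing time (a new reading comes with each control period).
- read_camera(name): name is "scene" or "side" or "wrist"; returns a dict with "frame" (384x512x3 uint8, blue, green, red), "z_map" (384x512 float32, m along the optical axis (not along the pixel's ray), 0 where there is no reading), "fx", "fy", "cx", "cy" (pixels), "T" (4x4, takes a point from camera to world coordinates). Camera axes: x right, y up, looking along -z (the intrinsics and any distortion apply to the point x, -y, -z); pixel columns grow to the right and rows downward; lengths in m; the calibration is good to about 2 mm. A picture is of the moment at which its call begins.
- arm.job_done(): hands the job in; it is judged then, once.
The state is a dict: "time": time; "joint_positions": joint angles; "qd": joint speeds; "joint_torque": joint torques, N m; "tcp_pos": TCP position; "eef_rot": TCP orientation; "force": force on the tool from outside, world axes, zero at the start; "ft_torque": the same for the moment, N m; "opening": opening from 0.0 (shut) to 1.0 (fully open); "finger_force": force on a finger pad.
Only numpy, scipy, OpenCV 4.12 (cv2) and the standard library are available. Lean on these libraries where they do the work, as an engineer would, in place of code of your own. Each camera call takes 0.05 s, during which the arm holds its last target. There are 200 camera calls.

## Working session

There is one attempt and no reset: what is moved stays moved. The work goes in short steps, Python scripts to look and compute and a shell command to move; the robot and the scene stay as the last step left them, time stands still between calls to the robot, and variables do not carry over. Pictures are saved under pics/ and viewed, at most 10 in all, crops included, and the job is handed in when it is done.

```bash
mkdir -p pics; cat > h.py <<'E'
import numpy as np, cv2
from workcell import status, read_camera
def cam(n):
    c=read_camera(n); np.savez(f'pics/{n}.npz',**c); return c
def load(n): return dict(np.load(f'pics/{n}.npz'))
def cloud(c):
    z=c['z_map']; v,u=np.mgrid[:z.shape[0],:z.shape[1]]
    P=np.stack([(u-c['cx'])/c['fx']*z,-(v-c['cy'])/c['fy']*z,-z],-1)
    W=P@c['T'][:3,:3].T+c['T'][:3,3]; W[z==0]=np.nan
    return W
E
python3 - <<'E'
from h import *
a=cam('scene');b=cam('side')
cv2.imwrite('pics/a.png',cv2.resize(a['frame'],(800,600)))
cv2.imwrite('pics/b.png',cv2.resize(b['frame'],(800,600)))
print(a.keys(),a['T'],b['T'],a['fx'])
s=status.observe();print(s)
E
```

```text
dict_keys(['frame', 'z_map', 'fx', 'fy', 'cx', 'cy', 'T']) [[-0.78461535 -0.41131686  0.46389351  1.18805263]
 [ 0.61962193 -0.49470847  0.60937033  0.79834992]
 [-0.02115224  0.76555991  0.6430168   0.95138949]
 [ 0.          0.          0.          1.        ]] [[ 0.84425628  0.37798721 -0.37994343  0.0316787 ]
 [-0.53587157  0.60666213 -0.58719905 -0.87807812]
 [ 0.00854356  0.69934736  0.71473091  1.1850119 ]
 [ 0.          0.          0.          1.        ]] 401.24866108413335
{'time': 0.1, 'joint_positions': array([ 1.30302434e+00,  4.23788121e-01,  1.63061911e+00, -2.67444088e-05,
        1.08860171e+00, -1.89654885e-02]), 'qd': array([-0.00149797, -0.00052568, -0.00268344, -0.00322526,  0.00231456,
       -0.0009283 ]), 'joint_torque': array([-6.31138373e-04, -5.58423579e+01, -2.82444870e+01, -1.58016624e-04,
        2.97512815e-03, -8.75242534e-06]), 'tcp_pos': array([0.15373326, 0.60528154, 0.23060645]), 'eef_rot': array([[-9.69210066e-01,  2.46235100e-01, -3.51876534e-04],
       [ 2.46235351e-01,  9.69209095e-01, -1.37208727e-03],
       [ 3.18589142e-06, -1.41648523e-03, -9.99998997e-01]]), 'force': array([ 0.31880985,  0.44001407, -0.84233115]), 'ft_torque': array([ 0.00907091,  0.04960772, -0.00645027]), 'finger_force': 0.0, 'opening': 1.0015371512489484}
```

View pics/a.png

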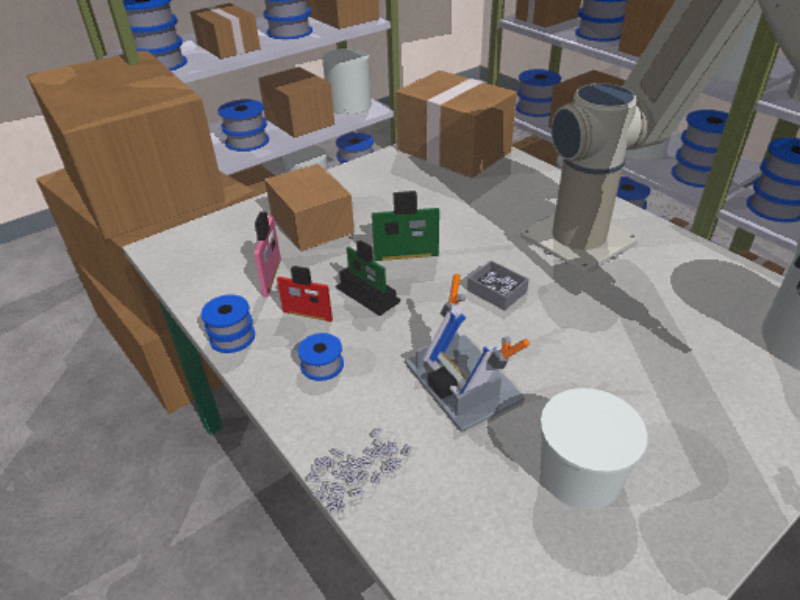

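View pics/b.png

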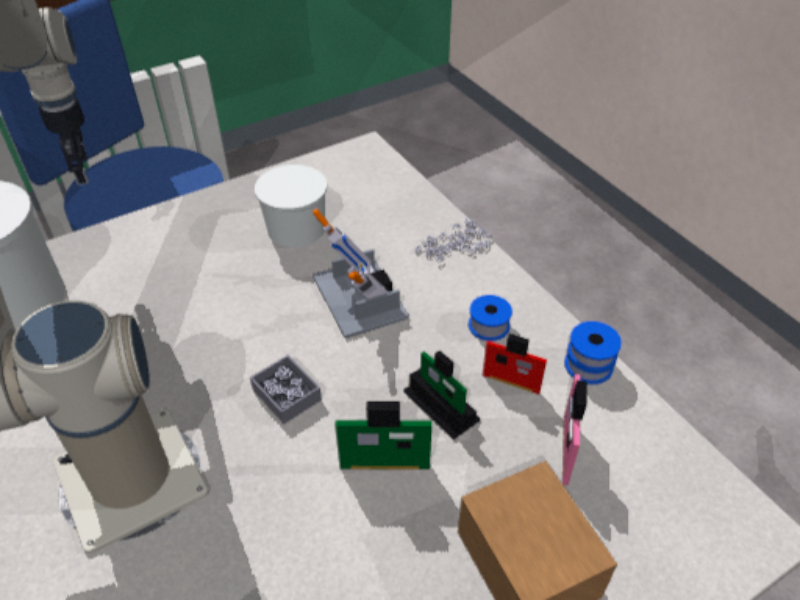

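Candidates in the scene view (800x600): pink board (265,255), red board (303,297), large green board (405,232), smaller green board in the black stand (366,272). The last one fits: it isn't pink or red, it is the smaller of the greens, and it stands in the stand. I'll confirm it in a crop and measure.

```bash
python3 - <<'E'
from h import *
a=load('scene');b=load('side')
ca=cv2.resize(a['frame'][140:215,200:300],(400,300),interpolation=cv2.INTER_CUBIC)
cb=cv2.resize(b['frame'][215:290,250:350],(400,300),interpolation=cv2.INTER_CUBIC)
cc=cv2.resize(a['frame'][165:278,250:350],(400,300),interpolation=cv2.INTER_CUBIC)
cd=cv2.resize(b['frame'][125:215,190:270],(400,300),interpolation=cv2.INTER_CUBIC)
cv2.imwrite('pics/c.png',np.vstack([np.hstack([ca,cb]),np.hstack([cc,cd])]))
for n,c in (('scene',a),('side',b)):
    W=cloud(c); hsv=cv2.cvtColor(c['frame'],cv2.COLOR_BGR2HSV)
    h,s,v=[hsv[...,i].astype(int) for i in range(3)]
    ok=np.isfinite(W[...,2])&(W[...,2]>0.005)&(W[...,2]<0.4)&(W[...,0]>.1)&(W[...,0]<1.2)&(abs(W[...,1])<.8)
    for nm,m in dict(green=(h>45)&(h<85)&(s>100),blue=(h>100)&(h<125)&(s>150),orange=(h>5)&(h<18)&(s>190)&(v>120),black=(v<45)).items():
        m=(m&ok).astype(np.uint8)
        N,L,st,ce=cv2.connectedComponentsWithStats(m,connectivity=8)
        for i in range(1,N):
            if st[i,4]<25: continue
            P=W[L==i]; mu=np.median(P,0); 
            print(n,nm,st[i],'med',mu.round(3),'lo',np.percentile(P,3,axis=0).round(3),'hi',np.percentile(P,97,axis=0).round(3))
            if nm=='green':
                Q=P[np.linalg.norm(P-mu,axis=1)<.09]; _,S,V=np.linalg.svd(Q-Q.mean(0),full_matrices=False); print('   normal',V[2].round(3),S.round(3))
E
```

```text
scene green [ 227  134   54   53 1165] med [ 0.415 -0.214  0.07 ] lo [ 0.337 -0.26   0.013] hi [ 0.568 -0.11   0.135]
   normal [-0.534 -0.845 -0.001] [1.411 1.127 0.091]
scene green [222 158   6  17  49] med [ 0.573 -0.213  0.091] lo [ 0.57  -0.224  0.044] hi [ 0.576 -0.193  0.111]
   normal [ 0.999 -0.006  0.034] [0.162 0.054 0.01 ]
scene blue [129 189  34  30 612] med [ 0.886 -0.223  0.079] lo [ 0.838 -0.279  0.034] hi [ 0.927 -0.191  0.083]
scene blue [275 201  23  30 200] med [0.574 0.129 0.088] lo [0.54  0.121 0.041] hi [0.608 0.136 0.127]
scene blue [191 213  28  21 418] med [ 0.776 -0.035  0.049] lo [ 0.734 -0.077  0.046] hi [0.813 0.002 0.053]
scene blue [295 227  15  25  28] med [0.602 0.231 0.083] lo [0.583 0.228 0.044] hi [0.624 0.236 0.118]
scene orange [288 176   6  18  61] med [0.526 0.095 0.162] lo [0.514 0.086 0.142] hi [0.541 0.109 0.184]
scene orange [322 218  16  11  81] med [0.557 0.284 0.156] lo [0.546 0.265 0.14 ] hi [0.567 0.302 0.181]
scene black [252 124  15  13 138] med [ 0.405 -0.218  0.162] lo [ 0.385 -0.231  0.136] hi [ 0.425 -0.205  0.186]
scene black [
[... 2151 characters left out ...]
4] hi [ 0.567 -0.151  0.148]
side black [318 227   6   6  28] med [ 0.692 -0.178  0.072] lo [ 0.686 -0.186  0.062] hi [ 0.698 -0.171  0.079]
side black [259 237  47  43 746] med [ 0.545 -0.186  0.032] lo [ 0.524 -0.242  0.006] hi [ 0.584 -0.104  0.046]
side black [366 244   9  24 169] med [ 0.691 -0.383  0.17 ] lo [ 0.68  -0.397  0.135] hi [ 0.718 -0.358  0.176]
side black [285 248   6   8  26] med [ 0.559 -0.192  0.07 ] lo [ 0.556 -0.203  0.052] hi [ 0.563 -0.182  0.076]
side black [235 257  21  17 332] med [ 0.394 -0.232  0.172] lo [ 0.373 -0.246  0.137] hi [ 0.416 -0.214  0.188]
side black [254 282   9   6  47] med [ 0.422 -0.25   0.085] lo [ 0.412 -0.259  0.069] hi [ 0.431 -0.244  0.092]
```

View pics/c.png

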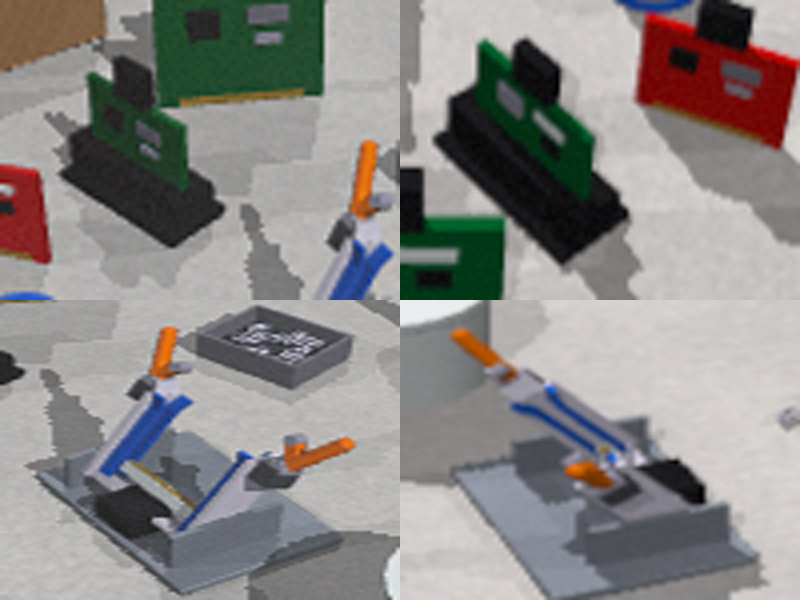

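The crop confirms it: the small green board sits in the black stand, its tab at about (230,160) in the raw scene image. The cage has both orange levers swung out.

```bash
python3 - <<'E'
from h import *
w=cam('wrist'); s=status.observe()
T=np.eye(4);T[:3,:3]=s['eef_rot'];T[:3,3]=s['tcp_pos']
M=np.linalg.inv(T)@w['T'];np.save('pics/tc.npy',M);print(M.round(3),w['fx'],w['cx'],w['cy'])
for n in('scene','side'):
    c=load(n);W=cloud(c)
    for nm,(lo,hi,b) in dict(tub=(.12,.14,(.4,1,.25,.6)),carton=(.112,.13,(.3,.8,-.75,-.24)),any=(.2,.5,(.2,1.2,-.8,.55))).items():
        m=(W[...,2]>lo)&(W[...,2]<hi)&(W[...,0]>b[0])&(W[...,0]<b[1])&(W[...,1]>b[2])&(W[...,1]<b[3])
        P=W[m]; print(n,nm,len(P)); 
        if len(P): print(np.percentile(P,[1,50,99],axis=0).round(3).tolist())
E
```

```text
[[-0.     0.965  0.262  0.066]
 [ 1.     0.     0.001  0.   ]
 [ 0.001  0.262 -0.965 -0.142]
 [ 0.     0.     0.     1.   ]] 264.97253190952887 255.70605612027688 196.3640511583492
scene tub 2993
[[0.486, 0.26, 0.123], [0.57, 0.475, 0.129], [0.645, 0.552, 0.135]]
scene carton 1165
[[0.426, -0.609, 0.112], [0.515, -0.484, 0.119], [0.753, -0.246, 0.128]]
scene any 0
side tub 1088
[[0.481, 0.253, 0.121], [0.558, 0.462, 0.127], [0.638, 0.549, 0.137]]
side carton 5280
[[0.417, -0.613, 0.113], [0.498, -0.515, 0.118], [0.673, -0.255, 0.126]]
side any 0
```

```bash
python3 -m pendant '[{"tx":-155,"ty":-126,"tz":-30},{"tx":-155,"ty":-126,"tz":-30},{"tx":-155,"ty":-126,"tz":-30},{"tx":-155,"ty":-126,"tz":-30},{"tx":-155,"ty":-126,"tz":-30}]'
python3 -m pendant '[{"tx":-155,"ty":-126,"tz":-30},{"tx":-155,"ty":-126,"tz":-30},{"tx":-155,"ty":-126,"tz":-30},{"tx":-155,"ty":-126,"tz":-30},{"tx":-155,"ty":-126,"tz":-30}]'
python3 -m pendant '[{"tx":-101,"ty":-83,"tz":-20,"wz":-14.3},{"tx":-101,"ty":-83,"tz":-20,"wz":-14.3},{"tx":-101,"ty":-83,"tz":-20,"wz":-14.3},{"tx":-101,"ty":-83,"tz":-20,"wz":-14.3},{"tx":-101,"ty":-83,"tz":-20,"wz":-14.3}]'
python3 - <<'E'
from h import *
w=cam('wrist');cv2.imwrite('pics/w1.png',cv2.resize(w['frame'],(800,600)))
s=status.observe();print(s['tcp_pos'],s['time'])
E
```

```text
[0.15378019 0.60545833 0.23082338] 0.2invalid input
invalid input
invalid input
```

View pics/w1.png

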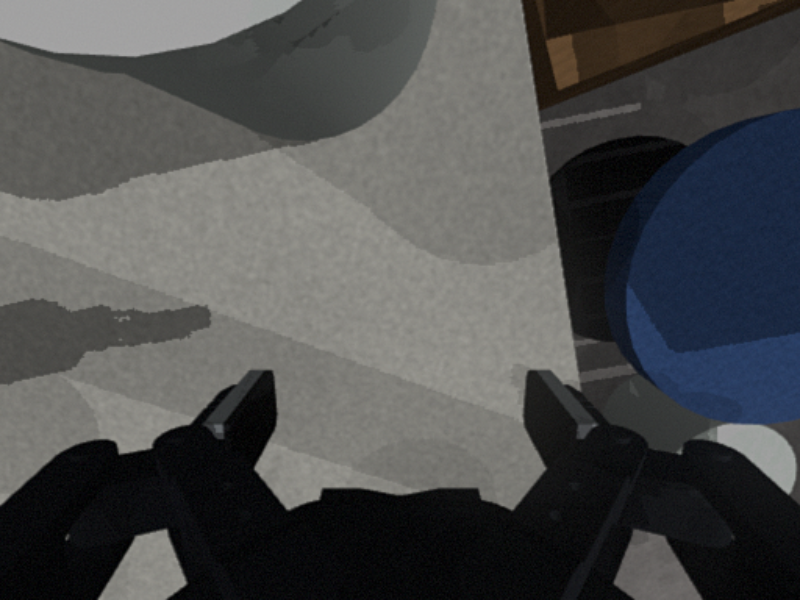

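The wrist view shows bare table, and the grey drum and blue stool beside it, so no move happened. The rows were refused, so I'll find the accepted format.

```bash
python3 -m pendant '[{"tx":0,"ty":0,"tz":-40,"wx":0,"wy":0,"wz":0}]'
python3 -m pendant '[{"tx":-35,"ty":-18,"tz":-6}]'
python3 -m pendant '[{"tx":-35,"ty":-18,"tz":-6,"wx":0,"wy":0,"wz":0},{"tx":-70,"ty":-36,"tz":-12,"wx":0,"wy":0,"wz":0}]' -
```

```text
time: 0.28
tcp_pos: [0.1527, 0.6013, 0.2638]
eef_rot: [[-0.969, 0.246, -0.004], [0.246, 0.969, -0.014], [0.0, -0.014, -1.0]]
force: [-0.4, -0.1, -1.5]
opening: 1.002
finger_force: 0.0
time: 0.45
tcp_pos: [0.2127, 0.5548, 0.285]
eef_rot: [[-0.97, 0.243, 0.001], [0.243, 0.97, 0.003], [-0.0, 0.003, -1.0]]
force: [1.1, 0.2, 0.4]
opening: 0.998
finger_force: 0.0invalid input
```

```bash
python3 -m pendant '[{"tx":-170,"ty":-92,"tz":-17,"wx":0,"wy":0,"wz":0},{"tx":-170,"ty":-92,"tz":-17,"wx":0,"wy":0,"wz":0},{"tx":-170,"ty":-92,"tz":-17,"wx":0,"wy":0,"wz":0},{"tx":-170,"ty":-92,"tz":-17,"wx":0,"wy":0,"wz":0},{"tx":-170,"ty":-92,"tz":-17,"wx":0,"wy":0,"wz":0}]' | head -2
python3 -m pendant '[{"tx":-170,"ty":-92,"tz":-17,"wx":0,"wy":0,"wz":0},{"tx":-170,"ty":-92,"tz":-17,"wx":0,"wy":0,"wz":0},{"tx":-170,"ty":-92,"tz":-17,"wx":0,"wy":0,"wz":0},{"tx":-170,"ty":-92,"tz":-17,"wx":0,"wy":0,"wz":0},{"tx":-170,"ty":-92,"tz":-17,"wx":0,"wy":0,"wz":0}]' | head -2
python3 -m pendant '[{"tx":-146,"ty":-77,"tz":-14,"wx":0,"wy":0,"wz":-14.3},{"tx":-146,"ty":-77,"tz":-14,"wx":0,"wy":0,"wz":-14.3},{"tx":-146,"ty":-77,"tz":-14,"wx":0,"wy":0,"wz":-14.3},{"tx":-146,"ty":-77,"tz":-14,"wx":0,"wy":0,"wz":-14.3},{"tx":-146,"ty":-77,"tz":-14,"wx":0,"wy":0,"wz":-14.3}]'
```

```text
time: 0.87
tcp_pos: [0.357, 0.4201, 0.3007]
time: 1.28
tcp_pos: [0.4993, 0.289, 0.3177]
time: 1.7
tcp_pos: [0.6242, 0.1762, 0.3317]
eef_rot: [[-1.0, 0.004, 0.003], [0.004, 1.0, -0.001], [-0.003, -0.001, -1.0]]
force: [-0.8, 0.8, 0.1]
opening: 1.0
finger_force: 0.0
```

```bash
python3 - <<'E'
from h import *
w=cam('wrist');w=cam('wrist');cv2.imwrite('pics/w2.png',cv2.resize(w['frame'],(800,600)))
s=status.observe();print(s['tcp_pos'],s['time'])
E
```

```text
[0.62045377 0.17949567 0.33078045] 1.8
```

View pics/w2.png

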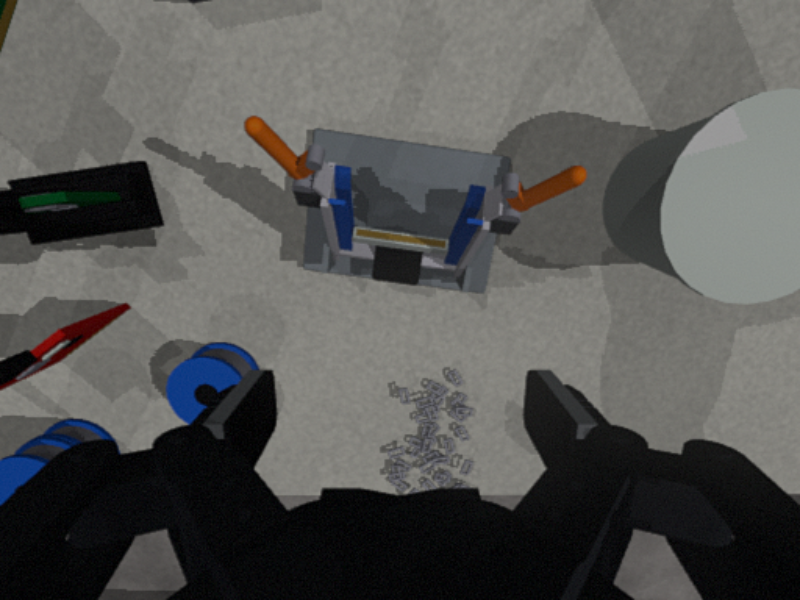

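The wrist view shows the cage between (300,130) and (510,290): gold strip at (355–445,238), blue guides at (343,205) and (467,222), lever tips at (253,125) and (578,175). The stand is at the left edge. Next I'll fit the cage pose.

```bash
cat > fit.py <<'E'
from h import *
def feats(c):
    W=cloud(c); hsv=cv2.cvtColor(c['frame'],cv2.COLOR_BGR2HSV)
    h,s,v=[hsv[...,i].astype(int) for i in range(3)]
    ok=np.isfinite(W[...,2])&(W[...,0]>.44)&(W[...,0]<.72)&(W[...,1]>.04)&(W[...,1]<.34)&(W[...,2]>.02)&(W[...,2]<.25)
    g=lambda m:W[m&ok]
    return dict(blue=g((h>100)&(h<125)&(s>140)),orange=g((h>4)&(h<18)&(s>180)&(v>90)),gold=g((h>18)&(h<32)&(s>100)&(v>70)),base=g((h>95)&(h<125)&(s>15)&(s<70)))
def R(yaw):
    c,s=np.cos(yaw),np.sin(yaw); Z=np.array([[c,-s,0],[s,c,0],[0,0,1]])
    a=np.radians(30); return Z@np.array([[np.cos(a),0,-np.sin(a)],[0,1,0],[np.sin(a),0,np.cos(a)]])
E
python3 - <<'E'
from fit import *
w=load('wrist');f=feats(w)
G=f['gold'];print('gold',len(G),np.median(G,0).round(4),G.min(0).round(3),G.max(0).round(3))
_,_,V=np.linalg.svd(G-G.mean(0));print('dir',V[0].round(4))
d=V[0]*np.sign(V[0][1]);yaw=np.arctan2(-d[0],d[1]);print('yaw deg',np.degrees(yaw))
B=f['blue'];left=B[:,1]>.18
o=np.array([np.median(G,0)[0],np.median(G,0)[1],.048])
for y in (yaw,np.radians(-8)):
  print('yaw',np.degrees(y))
  for n,P in (('bl',B[left]),('br',B[~left]),('gold',G),('ol',f['orange'][f['orange'][:,1]>.18]),('or',f['orange'][f['orange'][:,1]<.18]),('base',f['base'])):
    Q=(P-o)@R(y); print(n,len(P),(np.percentile(Q,[2,10,50,90,98],axis=0).T*1000).round(1).tolist())
E
```

```text
gold 195 [0.5976 0.177  0.055 ] [0.59  0.135 0.052] [0.606 0.223 0.058]
dir [0.1411 0.99   0.002 ]
yaw deg -8.110965095504259
yaw -8.110965095504259
bl 533 [[-10.9, -7.8, 13.0, 14.4, 19.6], [50.7, 51.2, 56.1, 61.7, 62.9], [-9.1, 9.5, 63.5, 90.6, 92.1]]
br 528 [[-11.3, -7.8, 12.4, 14.5, 19.8], [-58.7, -57.6, -52.0, -47.5, -47.2], [-9.3, 9.3, 63.9, 90.6, 92.2]]
gold 195 [[0.3, 1.0, 3.3, 5.9, 6.4], [-39.8, -33.4, 0.0, 38.1, 44.5], [4.8, 5.3, 6.3, 7.3, 7.8]]
ol 473 [[1.6, 4.2, 8.4, 10.3, 10.7], [81.2, 87.0, 100.7, 111.8, 115.5], [106.3, 112.9, 133.9, 151.7, 153.2]]
or 531 [[0.8, 2.2, 7.7, 10.0, 10.5], [-107.9, -104.2, -93.7, -80.0, -75.9], [107.2, 113.7, 134.7, 153.0, 154.6]]
base 823 [[-4.6, 0.3, 14.5, 32.7, 40.7], [-83.7, -74.5, -15.4, 78.0, 86.9], [-27.6, -19.6, 82.7, 128.5, 129.6]]
yaw -8.0
bl 533 [[-10.8, -7.7, 13.1, 14.5, 19.7], [50.8, 51.2, 56.1, 61.8, 63.0], [-9.2, 9.5, 63.5, 90.5, 92.1]]
br 528 [[-11.4, -7.9, 12.3, 14.4, 19.7], [-58.7, -57.6, -52.0, -47.5, -47.1], [-9.2, 9.3, 63.9, 90.7, 92.3]]
gold 195 [[0.2, 1.0, 3.3, 5.9, 6.4], [-39.8, -33.4, 0.0, 38.1, 44.5], [4.7, 5.3, 6.3, 7.3, 7.8]]
ol 473 [[1.8, 4.4, 8.6, 10.5, 10.8], [81.3, 87.1, 100.8, 112.0, 115.6], [106.3, 112.8, 133.9, 151.6, 153.1]]
or 531 [[0.6, 2.1, 7.5, 9.9, 10.4], [-107.8, -104.0, -93.6, -79.9, -75.8], [107.3, 113.8, 134.8, 153.1, 154.7]]
base 823 [[-4.5, 0.2, 14.5, 32.7, 40.8], [-83.6, -74.4, -15.4, 78.1, 86.9], [-27.6, -19.6, 82.7, 128.5, 129.5]]
```

Cage fit: yaw −8.1°, origin ≈ (0.602, 0.178, 0.048). It agrees with the known sizes: blue top at z=94, strip top at z=8, channels symmetric in x. Next I'll move the camera over the board.

```bash
python3 -m pendant '[{"tx":30,"ty":-180,"tz":0,"wx":0,"wy":0,"wz":28},{"tx":30,"ty":-180,"tz":0,"wx":0,"wy":0,"wz":28},{"tx":30,"ty":-180,"tz":0,"wx":0,"wy":0,"wz":28},{"tx":30,"ty":-180,"tz":0,"wx":0,"wy":0,"wz":28},{"tx":30,"ty":-180,"tz":0,"wx":0,"wy":0,"wz":28}]' | head -2
python3 -m pendant '[{"tx":-53,"ty":-164,"tz":0,"wx":0,"wy":0,"wz":28},{"tx":-53,"ty":-164,"tz":0,"wx":0,"wy":0,"wz":28},{"tx":-53,"ty":-164,"tz":0,"wx":0,"wy":0,"wz":28},{"tx":-53,"ty":-164,"tz":0,"wx":0,"wy":0,"wz":28},{"tx":-53,"ty":-164,"tz":0,"wx":0,"wy":0,"wz":28}]' |head -2
python3 -m pendant '[{"tx":0,"ty":0,"tz":0,"wx":0,"wy":0,"wz":26},{"tx":0,"ty":0,"tz":0,"wx":0,"wy":0,"wz":26},{"tx":0,"ty":0,"tz":0,"wx":0,"wy":0,"wz":26},{"tx":0,"ty":0,"tz":0,"wx":0,"wy":0,"wz":26},{"tx":0,"ty":0,"tz":0,"wx":0,"wy":0,"wz":26}]'
python3 - <<'E'
from h import *
w=cam('wrist');w=cam('wrist')
W=cloud(w);hsv=cv2.cvtColor(w['frame'],cv2.COLOR_BGR2HSV);h,s,v=[hsv[...,i].astype(int) for i in range(3)]
roi=(abs(W[...,0]-.56)<.06)&(abs(W[...,1]+.17)<.12)
for nm,m in dict(top=roi&(W[...,2]>.105)&(W[...,2]<.116)&(h>45)&(h<85)&(s>80),tab=roi&(W[...,2]>.139)&(W[...,2]<.16),stand=roi&(abs(W[...,2]-.044)<.006)&(v<60)).items():
    P=W[m][:,:2]
    if len(P)<10: print(nm,len(P));continue
    r=cv2.minAreaRect((P*1000).astype(np.float32)); print(nm,len(P),W[m][:,2].mean().round(4),r)
    mu=P.mean(0);V=np.linalg.svd(P-mu)[2][0];print('   mean',mu,'ang',np.degrees(np.arctan2(V[1],V[0]))%180)
s=status.observe();print(s['tcp_pos'],s['eef_rot'].round(4),s['joint_positions'],s['time'])
cv2.imwrite('pics/w3.png',cv2.resize(w['frame'],(800,600)))
E
```

```text
time: 2.22
tcp_pos: [0.5876, -0.0016, 0.3311]
time: 2.63
tcp_pos: [0.558, -0.1724, 0.3312]
time: 3.05
tcp_pos: [0.5593, -0.1671, 0.3311]
eef_rot: [[-0.139, 0.99, -0.001], [0.99, 0.139, 0.001], [0.001, -0.001, -1.0]]
force: [0.9, 0.2, 1.0]
opening: 0.999
finger_force: 0.0
top 289 0.1095 ((563.5770263671875, -164.8831329345703), (7.515799522399902, 118.1412124633789), 7.539051532745361)
   mean [ 0.56264644 -0.15673879] ang 97.75705900401438
tab 355 0.1461 ((563.7330322265625, -164.83013916015625), (13.831253051757812, 39.51576232910156), 8.168059349060059)
   mean [ 0.56318764 -0.16410445] ang 97.21268639587888
stand 1585 0.0434 ((563.9661254882812, -165.53977966308594), (41.59703063964844, 147.9970245361328), 7.677958965301514)
   mean [ 0.56204604 -0.15821763] ang 97.26958513752355
[ 0.55945741 -0.1674023   0.33121491] [[-1.443e-01  9.895e-01 -4.000e-04]
 [ 9.895e-01  1.443e-01  4.000e-04]
 [ 5.000e-04 -3.000e-04 -1.000e+00]] [-3.11258363e-01  2.63929387e-01  1.62156854e+00  2.76595778e-04
  1.25660440e+00 -4.56147322e-01] 3.15
```

View pics/w3.png

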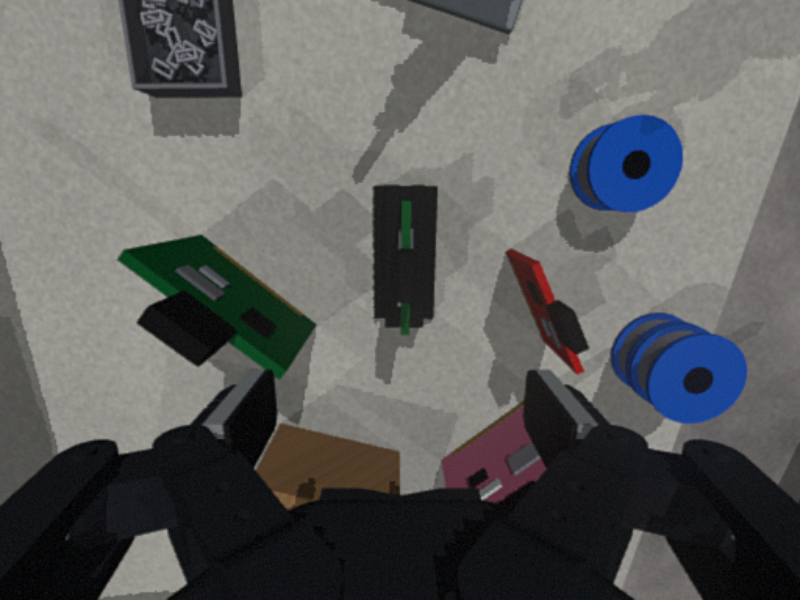

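The wrist view shows the target board in its stand at (405,255). The fitted sizes match: top edge 118×7.5 mm, tab 40×14 mm, heights 0.110 and 0.146 m. I'll grasp it now.

```bash
python3 -m pendant '[{"tx":2,"ty":4.5,"tz":40,"wx":0,"wy":0,"wz":0.6},{"tx":2,"ty":4.5,"tz":80,"wx":0,"wy":0,"wz":0.6},{"tx":2,"ty":4.5,"tz":120,"wx":0,"wy":0,"wz":0.6},{"tx":2,"ty":4.5,"tz":160,"wx":0,"wy":0,"wz":0.6},{"tx":2,"ty":4.5,"tz":195,"wx":0,"wy":0,"wz":0.6}]' 0.7 | head -2
python3 -m pendant '[{"tx":0,"ty":0,"tz":15,"wx":0,"wy":0,"wz":0},{"tx":0,"ty":0,"tz":22,"wx":0,"wy":0,"wz":0},{"tx":0,"ty":0,"tz":22,"wx":0,"wy":0,"wz":0}]'
python3 -m pendant '[{"tx":0,"ty":0,"tz":0,"wx":0,"wy":0,"wz":0},{"tx":0,"ty":0,"tz":0,"wx":0,"wy":0,"wz":0},{"tx":0,"ty":0,"tz":0,"wx":0,"wy":0,"wz":0},{"tx":0,"ty":0,"tz":0,"wx":0,"wy":0,"wz":0},{"tx":0,"ty":0,"tz":0,"wx":0,"wy":0,"wz":0}]' 0
python3 -m pendant '[{"tx":0,"ty":0,"tz":0,"wx":0,"wy":0,"wz":0},{"tx":0,"ty":0,"tz":0,"wx":0,"wy":0,"wz":0},{"tx":0,"ty":0,"tz":0,"wx":0,"wy":0,"wz":0}]'
```

```text
time: 3.57
tcp_pos: [0.5631, -0.1651, 0.1342]
time: 3.82
tcp_pos: [0.5629, -0.1653, 0.1128]
eef_rot: [[-0.132, 0.991, -0.003], [0.991, 0.132, 0.001], [0.001, -0.003, -1.0]]
force: [-0.3, 0.7, 0.4]
opening: 0.701
finger_force: 0.0
time: 4.23
tcp_pos: [0.5649, -0.1665, 0.116]
eef_rot: [[-0.13, 0.992, 0.003], [0.992, 0.13, -0.001], [-0.001, 0.003, -1.0]]
force: [-0.6, -0.1, 7.1]
opening: 0.154
finger_force: 59.7
time: 4.48
tcp_pos: [0.5649, -0.1665, 0.116]
eef_rot: [[-0.13, 0.992, 0.003], [0.992, 0.13, -0.001], [-0.001, 0.003, -1.0]]
force: [-0.8, 0.5, 7.4]
opening: 0.155
finger_force: 59.7
```

```bash
python3 -m pendant '[{"tx":0,"ty":0,"tz":-20,"wx":0,"wy":0,"wz":0},{"tx":0,"ty":0,"tz":-45,"wx":0,"wy":0,"wz":0},{"tx":0,"ty":0,"tz":-80,"wx":0,"wy":0,"wz":0},{"tx":0,"ty":0,"tz":-120,"wx":0,"wy":0,"wz":0},{"tx":0,"ty":0,"tz":-160,"wx":0,"wy":0,"wz":0}]'
python3 - <<'E'
from h import *
w=cam('wrist');w=cam('wrist');s=status.observe();print(s['tcp_pos'],s['eef_rot'].round(4).tolist(),s['opening'],s['force'])
W=(cloud(w)-s['tcp_pos'])@s['eef_rot']  # tool frame
hsv=cv2.cvtColor(w['frame'],cv2.COLOR_BGR2HSV);h,ss,v=[hsv[...,i].astype(int) for i in range(3)]
m=(h>45)&(h<85)&(ss>80)&(abs(W[...,0])<.1)&(abs(W[...,1])<.05)&(W[...,2]>-.03)&(W[...,2]<.13)
P=W[m]*1000;print(len(P),(np.percentile(P,[1,5,50,95,99],axis=0).T).round(1).tolist())
T=P[P[:,2]<np.percentile(P[:,2],50)+5]
print(cv2.minAreaRect(T[:,:2].astype(np.float32)))
cv2.imwrite('pics/w4.png',cv2.resize(w['frame'],(800,600)))
E
```

```text
time: 4.9
tcp_pos: [0.5629, -0.1659, 0.2756]
eef_rot: [[-0.13, 0.992, -0.002], [0.992, 0.13, 0.0], [0.001, -0.001, -1.0]]
force: [1.1, -0.5, -2.8]
opening: 0.15
finger_force: 59.5
[ 0.56752028 -0.16729916  0.28199266] [[-0.1297, 0.9915, 0.0125], [0.9915, 0.1297, -0.0039], [-0.0055, 0.0119, -0.9999]] 0.15479847736108346 [ 0.95991596 -0.16154806 -2.58394973]
1194 [[-55.0, -51.9, 40.0, 61.0, 61.7], [-4.6, -4.1, -0.7, 3.1, 3.3], [2.3, 2.7, 3.7, 5.0, 39.2]]
((2.3992652893066406, -0.4826021194458008), (7.8464035987854, 118.38381958007812), 89.73655700683594)
```

View pics/w4.png

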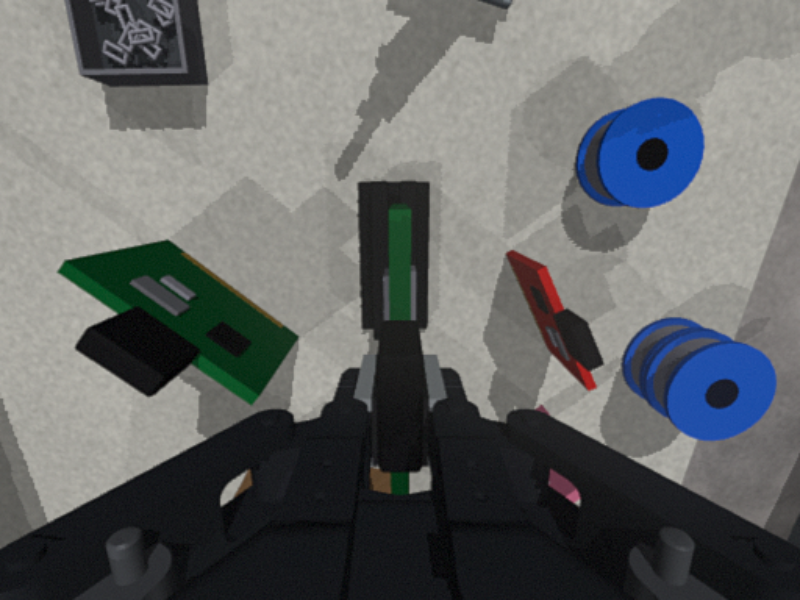

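Lifted and held square. The view shows the board top edge at (400,255) and the stand slot empty. Next I'll work out the moves to above the slot.

```bash
cat > go.py <<'E'
import sys
from fit import *
from scipy.spatial.transform import Rotation as Ro
YAW=np.radians(-8.1); O=np.array([.6018,.1784,.048]); RC=R(YAW); RT=np.c_[RC[:,1],RC[:,0],-RC[:,2]]; MID=np.array([2.4,-.5,53.5])/1e3
def rel(p,Rt):
    s=status.observe();A=s['eef_rot']
    print('shift',(A.T@(p-s['tcp_pos'])*1e3).round(1),'turn',np.degrees(Ro.from_matrix(A.T@Rt).as_rotvec()).round(2))
    m=(RC.T@(s['tcp_pos']+A@MID-O)*1e3).round(1); print('mid in cage now',m,'t',s['time'],'F',s['force'].round(1),'Fcage',(RC.T@s['force']).round(1),'open',round(s['opening'],3), 'q',s['joint_positions'].round(2))
def board(x,y,z): return O+RC@(np.array([x,y,z])/1e3)-RT@MID
if __name__=='__main__': rel(board(*map(float,sys.argv[1:4])),RT)
E
python3 go.py 0 0 240; python3 - <<'E'
from go import *
w=load('wrist');W=cloud(w);hsv=cv2.cvtColor(w['frame'],cv2.COLOR_BGR2HSV);h,ss,v=[hsv[...,i].astype(int) for i in range(3)]
s=status.observe();T=(W-s['tcp_pos'])@s['eef_rot']*1e3
m=(ss<60)&(abs(T[...,0])<70)&(abs(T[...,1])<12)&(T[...,2]>10)&(T[...,2]<110)&(v>70)
m|=(h>45)&(h<85)&(ss>80)&(abs(T[...,0])<70)&(abs(T[...,1])<12)&(T[...,2]>10)&(T[...,2]<110)
P=T[m];print(len(P))
for a in range(10,110,15):
    q=P[(P[:,2]>a)&(P[:,2]<a+15)]
    if len(q):print(a,len(q),np.percentile(q[:,1],[5,50,95]).round(1))
E
```

```text
shift [375.1 -62.5 -23.2] turn [-29.09  -3.85  15.24]
mid in cage now [ 102.7 -345.   149.1] t 5.0 F [ 1.  -0.2 -2.6] Fcage [-0.4 -0.  -2.7] open 0.155 q [-0.31  0.31  1.67  0.    1.15 -0.44]
227
10 199 [-6.7  1.6  5.6]
25 17 [-3.7  1.2  5.2]
55 11 [-4.5 -0.9  2.6]
```

```bash
python3 -m pendant '[{"tx":30,"ty":-5,"tz":-25,"wx":0,"wy":0,"wz":0},{"tx":67,"ty":-11,"tz":-40,"wx":0,"wy":0,"wz":0},{"tx":107,"ty":-18,"tz":-50,"wx":0,"wy":0,"wz":0},{"tx":147,"ty":-25,"tz":-60,"wx":0,"wy":0,"wz":0},{"tx":187,"ty":-31,"tz":-60,"wx":0,"wy":0,"wz":0}]' | head -2
python3 -m pendant '[{"tx":38,"ty":-6,"tz":0,"wx":-6,"wy":-0.8,"wz":3},{"tx":76,"ty":-12,"tz":0,"wx":-12,"wy":-1.6,"wz":6},{"tx":114,"ty":-18,"tz":10,"wx":-18,"wy":-2.4,"wz":9},{"tx":152,"ty":-24,"tz":20,"wx":-24,"wy":-3.2,"wz":12},{"tx":188,"ty":-31,"tz":37,"wx":-29.1,"wy":-3.9,"wz":15.2}]'
python3 -m pendant '[{"tx":0,"ty":0,"tz":0,"wx":0,"wy":0,"wz":0},{"tx":0,"ty":0,"tz":0,"wx":0,"wy":0,"wz":0}]' |head -2
python3 go.py 0 0 175
python3 - <<'E'
from go import *
w=cam('wrist');s=status.observe();C=(cloud(w)-O)@RC*1e3
hsv=cv2.cvtColor(w['frame'],cv2.COLOR_BGR2HSV);h,ss,v=[hsv[...,i].astype(int) for i in range(3)]
b=(h>100)&(h<125)&(ss>130)&(abs(C[...,0])<30)&(abs(C[...,1])<80)&(C[...,2]<110)
for n,k in (('bl',b&(C[...,1]>0)),('br',b&(C[...,1]<0))):
    P=C[k];print(n,len(P),np.percentile(P,[1,10,50,90,99],axis=0).T.round(1).tolist() if len(P) else 0)
g=(h>45)&(h<85)&(ss>80)&(C[...,2]>150)&(abs(C[...,0])<40)
P=C[g];print('board',len(P),np.percentile(P,[1,10,50,90,99],axis=0).T.round(1).tolist())
E
```

```text
time: 5.42
tcp_pos: [0.5084, 0.0166, 0.3356]
time: 5.83
tcp_pos: [0.4642, 0.1609, 0.3104]
eef_rot: [[0.097, 0.908, 0.407], [0.995, -0.081, -0.059], [-0.02, 0.41, -0.912]]
force: [-0.1, -0.3, -2.1]
opening: 0.155
finger_force: 59.9
time: 6.0
tcp_pos: [0.4642, 0.1603, 0.3095]
shift [35.4 -5.6 65.9] turn [-6.07 -0.01  3.09]
mid in cage now [  8.7 -35.1 240.2] t 6.0 F [-1.   0.2 -3. ] Fcage [-2.3  0.  -2.1] open 0.156 q [ 0.45 -0.02  2.06 -0.33  0.77  0.74]
bl 264 [[-17.3, -14.6, -6.0, 14.3, 16.8], [48.8, 49.5, 54.9, 60.1, 61.5], [9.8, 47.1, 86.9, 93.9, 95.1]]
br 100 [[6.1, 7.3, 10.1, 15.4, 16.5], [-60.8, -58.4, -51.0, -49.2, -49.0], [-6.9, 21.5, 85.7, 94.4, 95.9]]
board 1608 [[-23.6, 7.5, 12.7, 27.5, 35.8], [-92.3, -63.6, -5.9, 19.6, 24.0], [252.5, 286.3, 287.3, 382.9, 392.3]]
```

```bash
python3 -m pendant '[{"tx":18,"ty":-3,"tz":0,"wx":-3,"wy":0,"wz":1.5},{"tx":35.4,"ty":-5.6,"tz":5,"wx":-6.1,"wy":0,"wz":3.1},{"tx":35.4,"ty":-5.6,"tz":5,"wx":-6.1,"wy":0,"wz":3.1},{"tx":35.4,"ty":-5.6,"tz":5,"wx":-6.1,"wy":0,"wz":3.1}]' |head -2
python3 go.py 0 0 175
python3 - <<'E'
from go import *
w=cam('wrist');s=status.observe();C=(cloud(w)-O)@RC*1e3
cv2.imwrite('pics/w5.png',cv2.resize(w['frame'],(800,600)))
hsv=cv2.cvtColor(w['frame'],cv2.COLOR_BGR2HSV);h,ss,v=[hsv[...,i].astype(int) for i in range(3)]
b=(h>100)&(h<125)&(ss>130)&(abs(C[...,0])<30)&(abs(C[...,1])<80)&(C[...,2]<110)
for n,k in (('bl',b&(C[...,1]>0)),('br',b&(C[...,1]<0))):
    P=C[k];print(n,len(P),np.percentile(P,[1,10,50,90,99],axis=0).T.round(1).tolist() if len(P) else 0)
g=(h>45)&(h<85)&(ss>80)&(C[...,2]>150)&(abs(C[...,0])<30)&(abs(C[...,1])<90)&(C[...,2]<310)
P=C[g];print('board',len(P),np.percentile(P,[1,10,50,90,99],axis=0).T.round(1).tolist())
t=P[P[:,2]>np.percentile(P[:,2],60)-5];print(cv2.minAreaRect(t[:,:2].astype(np.float32)))
E
```

```text
time: 6.38
tcp_pos: [0.4667, 0.1943, 0.3029]
shift [ 0.9 -9.3 60.2] turn [ 0.08  0.09 -0.16]
mid in cage now [  9.3  -1.  235.2] t 6.3833 F [-0.9  1.  -3. ] Fcage [-2.4  0.9 -2. ] open 0.16 q [ 0.57  0.01  2.09 -0.53  0.7   1.06]
bl 153 [[-17.1, -15.7, -8.8, 13.9, 16.4], [49.5, 51.3, 57.2, 60.9, 61.0], [25.1, 77.2, 88.9, 94.0, 94.8]]
br 96 [[-17.1, -15.7, -11.3, -8.5, -7.4], [-61.2, -58.7, -51.3, -49.0, -48.8], [10.5, 41.8, 87.3, 93.9, 95.3]]
board 1190 [[5.4, 6.1, 9.1, 12.4, 13.0], [-58.5, -51.6, 36.4, 54.9, 58.1], [246.3, 281.4, 282.3, 283.1, 283.9]]
((9.198770523071289, -0.7812385559082031), (7.801041126251221, 117.87625885009766), 0.07515423744916916)
```

View pics/w5.png

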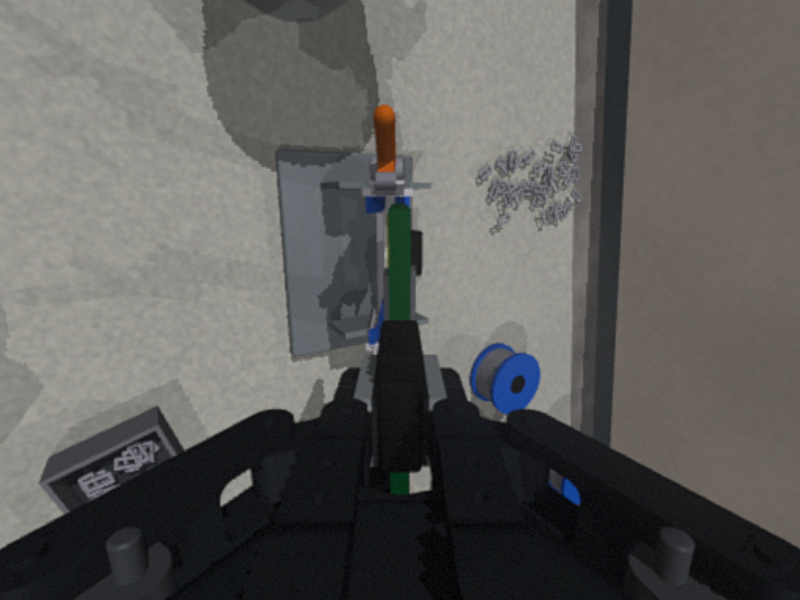

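The view shows the board square over the guides and about 9 mm off in x, confirmed numerically. I'll correct that and descend to the mouth.

```bash
python3 -m pendant '[{"tx":0.9,"ty":-9.3,"tz":10,"wx":0.1,"wy":0.1,"wz":-0.2},{"tx":0.9,"ty":-9.3,"tz":35,"wx":0.1,"wy":0.1,"wz":-0.2},{"tx":0.9,"ty":-9.3,"tz":60,"wx":0.1,"wy":0.1,"wz":-0.2},{"tx":0.9,"ty":-9.3,"tz":60,"wx":0.1,"wy":0.1,"wz":-0.2},{"tx":0.9,"ty":-9.3,"tz":60,"wx":0.1,"wy":0.1,"wz":-0.2}]' |head -2
cat > chk.py <<'E'
from go import *
w=cam('wrist');s=status.observe();C=(cloud(w)-O)@RC*1e3
hsv=cv2.cvtColor(w['frame'],cv2.COLOR_BGR2HSV);h,ss,v=[hsv[...,i].astype(int) for i in range(3)]
b=(h>100)&(h<125)&(ss>130)&(abs(C[...,0])<30)&(abs(C[...,1])<80)&(C[...,2]<110)
for n,k in (('bl',b&(C[...,1]>0)),('br',b&(C[...,1]<0))):
    P=C[k];print(n,len(P),np.percentile(P,[1,10,50,90,99],axis=0).T.round(1).tolist() if len(P) else 0)
g=(h>45)&(h<85)&(ss>80)&(C[...,2]>90)&(abs(C[...,0])<30)&(abs(C[...,1])<90)&(C[...,2]<310)
P=C[g];t=P[P[:,2]>np.percentile(P[:,2],60)-5];print('board',cv2.minAreaRect(t[:,:2].astype(np.float32)),'shoulder z',np.median(t[:,2]))
E
python3 go.py 0 0 120; python3 chk.py
```

```text
time: 6.85
tcp_pos: [0.4892, 0.191, 0.2463]
shift [ 1.1 -0.6 54.8] turn [-0.02  0.09 -0.13]
mid in cage now [  0.6  -1.1 174.8] t 6.85 F [-0.4 -0.4 -2.5] Fcage [-1.5 -0.4 -2. ] open 0.157 q [ 0.53  0.13  2.12 -0.63  0.56  1.15]
bl 271 [[-17.3, -15.2, -6.3, 14.4, 16.5], [49.3, 50.4, 56.2, 60.2, 61.3], [46.9, 80.7, 90.6, 94.3, 95.2]]
br 0 0
board ((-0.3229231834411621, -0.21696853637695312), (112.43402099609375, 48.19104766845703), 70.2378158569336) shoulder z 222.00140957581215
```

```bash
python3 -m pendant '[{"tx":1,"ty":-0.5,"tz":10,"wx":0,"wy":0,"wz":0},{"tx":1,"ty":-0.5,"tz":20,"wx":0,"wy":0,"wz":0},{"tx":1,"ty":-0.5,"tz":30,"wx":0,"wy":0,"wz":0},{"tx":1,"ty":-0.5,"tz":40,"wx":0,"wy":0,"wz":0},{"tx":1,"ty":-0.5,"tz":40,"wx":0,"wy":0,"wz":0}]' |sed -n 1,2p\;8p
python3 go.py 0 0 100
python3 -m pendant '[{"tx":0,"ty":0,"tz":8,"wx":0,"wy":0,"wz":0},{"tx":0,"ty":0,"tz":16,"wx":0,"wy":0,"wz":0},{"tx":0,"ty":0,"tz":24,"wx":0,"wy":0,"wz":0},{"tx":0,"ty":0,"tz":30,"wx":0,"wy":0,"wz":0},{"tx":0,"ty":0,"tz":30,"wx":0,"wy":0,"wz":0}]' |head -2
python3 go.py 0 0 66; python3 chk.py
```

```text
time: 7.32
tcp_pos: [0.5083, 0.1904, 0.21]
shift [-1.2  1.1 33.9] turn [-0.02  0.   -0.05]
mid in cage now [ -1.1   1.2 133.9] t 7.3167 F [-0.3 -0.5 -3.1] Fcage [-1.8 -0.5 -2.6] open 0.153 q [ 0.5   0.22  2.12 -0.71  0.48  1.23]
time: 7.73
tcp_pos: [0.5233, 0.1885, 0.1846]
shift [-1.4  0.7 38.4] turn [ 0.02 -0.02 -0.06]
mid in cage now [ -0.7   1.4 104.4] t 7.7333 F [-0.2  0.8 -2.8] Fcage [-1.6  0.7 -2.3] open 0.153 q [ 0.48  0.28  2.11 -0.79  0.42  1.3 ]
bl 481 [[-17.2, -15.4, 5.5, 14.8, 16.6], [49.4, 50.8, 55.7, 60.5, 61.3], [77.5, 80.8, 90.2, 94.1, 95.0]]
br 0 0
board ((-3.1832408905029297, 3.0583534240722656), (111.19261932373047, 54.460453033447266), 68.94116973876953) shoulder z 151.83528048096272
```

```bash
python3 -m pendant '[{"tx":-1,"ty":0.5,"tz":8,"wx":0,"wy":0,"wz":0},{"tx":-1,"ty":0.5,"tz":16,"wx":0,"wy":0,"wz":0},{"tx":-1,"ty":0.5,"tz":24,"wx":0,"wy":0,"wz":0},{"tx":-1,"ty":0.5,"tz":30,"wx":0,"wy":0,"wz":0},{"tx":-1,"ty":0.5,"tz":30,"wx":0,"wy":0,"wz":0}]' |head -2
python3 go.py 0 0 60
python3 -m pendant '[{"tx":0,"ty":0,"tz":4,"wx":0,"wy":0,"wz":0},{"tx":0,"ty":0,"tz":8,"wx":0,"wy":0,"wz":0},{"tx":0,"ty":0,"tz":12,"wx":0,"wy":0,"wz":0},{"tx":0,"ty":0,"tz":12,"wx":0,"wy":0,"wz":0}]' |head -2
python3 go.py 0 0 60; python3 chk.py
```

```text
time: 8.2
tcp_pos: [0.5385, 0.1854, 0.1591]
shift [-0.4  0.1 14.5] turn [ 0.03 -0.04 -0.07]
mid in cage now [-0.   0.4 74.5] t 8.2 F [-0.   0.1 -2.7] Fcage [-1.4  0.1 -2.3] open 0.155 q [ 0.46  0.35  2.1  -0.88  0.38  1.38]
time: 8.53
tcp_pos: [0.5445, 0.1848, 0.1494]
shift [-0.6 -0.3  3.1] turn [ 0.08 -0.07 -0.08]
mid in cage now [ 0.4  0.7 63.1] t 8.5333 F [-0.1 -0.6 -3.2] Fcage [-1.6 -0.6 -2.8] open 0.154 q [ 0.45  0.37  2.1  -0.92  0.36  1.42]
bl 811 [[-17.1, -15.0, -5.9, 14.3, 16.7], [49.4, 50.7, 55.6, 60.3, 61.4], [55.9, 79.2, 89.2, 94.1, 95.2]]
br 39 [[-13.9, -13.3, 11.6, 13.6, 14.3], [-61.8, -61.4, -59.9, -57.9, -56.9], [87.8, 89.5, 92.6, 94.2, 94.8]]
board ((-2.9853992462158203, 2.3436317443847656), (111.89347076416016, 55.0677604675293), 69.10224151611328) shoulder z 110.5280249501621
```

```bash
python3 -m pendant '[{"tx":0,"ty":0,"tz":1.5,"wx":0,"wy":0,"wz":0},{"tx":0,"ty":0,"tz":3,"wx":0,"wy":0,"wz":0},{"tx":0,"ty":0,"tz":3,"wx":0,"wy":0,"wz":0}]' |head -2
python3 go.py 0 0 60
python3 -m pendant '[{"tx":0,"ty":0,"tz":0,"wx":0,"wy":0,"wz":0},{"tx":0,"ty":0,"tz":0,"wx":0,"wy":0,"wz":0},{"tx":0,"ty":0,"tz":0,"wx":0,"wy":0,"wz":0},{"tx":0,"ty":0,"tz":0,"wx":0,"wy":0,"wz":0}]' 0.5
python3 chk.py
```

```text
time: 8.83
tcp_pos: [0.546, 0.1847, 0.1474]
shift [-0.8 -0.6  0.6] turn [ 0.11 -0.1  -0.09]
mid in cage now [ 0.7  0.9 60.6] t 8.8333 F [-0.1 -0.4 -1.8] Fcage [-1.  -0.5 -1.5] open 0.153 q [ 0.45  0.38  2.1  -0.93  0.36  1.43]
time: 9.17
tcp_pos: [0.5461, 0.1848, 0.1477]
eef_rot: [[0.141, 0.856, 0.497], [0.99, -0.123, -0.069], [0.002, 0.502, -0.865]]
force: [-0.1, 0.9, 0.1]
opening: 0.5
finger_force: 0.0
bl 790 [[-17.4, -15.4, 5.2, 14.5, 16.5], [49.5, 50.8, 55.9, 60.6, 61.7], [57.3, 80.9, 90.5, 94.2, 96.9]]
br 603 [[-17.4, -15.2, 8.6, 14.5, 16.8], [-61.2, -59.4, -50.4, -48.8, -48.4], [-6.9, 35.3, 86.3, 94.0, 95.0]]
board ((-3.1408843994140625, 2.02008056640625), (110.40997314453125, 53.3943977355957), 67.72689056396484) shoulder z 107.78802930686302
```

The board is on the strip: shoulders at 107.8, so mid ≈ 57.8. I'll retract along the slot and shut the fingers.

```bash
cat > tc.py <<'E'
import sys
from go import *
s=status.observe(); p=(RC.T@(s['tcp_pos']-O)*1e3)
print('tcp in cage',p.round(1),'Fcage',(RC.T@s['force']).round(1),'t',round(s['time'],2),'q',s['joint_positions'].round(2),'open',round(s['opening'],2))
if len(sys.argv)>3:
    rel(O+RC@(np.array(list(map(float,sys.argv[1:4])))/1e3),RT)
E
python3 -m pendant '[{"tx":0,"ty":0,"tz":-25,"wx":0,"wy":0,"wz":0},{"tx":0,"ty":0,"tz":-60,"wx":0,"wy":0,"wz":0},{"tx":0,"ty":0,"tz":-95,"wx":0,"wy":0,"wz":0},{"tx":0,"ty":0,"tz":-125,"wx":0,"wy":0,"wz":0},{"tx":0,"ty":0,"tz":-125,"wx":0,"wy":0,"wz":0}]' |head -2
python3 -m pendant '[{"tx":40,"ty":0,"tz":0,"wx":0,"wy":0,"wz":0},{"tx":80,"ty":0,"tz":0,"wx":0,"wy":0,"wz":0},{"tx":120,"ty":0,"tz":0,"wx":0,"wy":0,"wz":0},{"tx":150,"ty":0,"tz":0,"wx":0,"wy":0,"wz":0},{"tx":150,"ty":0,"tz":0,"wx":0,"wy":0,"wz":0}]' 0 |head -2
python3 tc.py 0 148 135
cat > lev.py <<'E'
from go import *
for n in ('scene','side','wrist'):
    w=cam(n);C=(cloud(w)-O)@RC*1e3
    hsv=cv2.cvtColor(w['frame'],cv2.COLOR_BGR2HSV);h,ss,v=[hsv[...,i].astype(int) for i in range(3)]
    m=(h>4)&(h<18)&(ss>170)&(v>80)&(abs(C[...,0])<25)&(C[...,2]>90)&(C[...,2]<175)&(abs(C[...,1])<130)
    for sd in(1,-1):
        P=C[m&(C[...,1]*sd>0)]
        if len(P)<15: continue
        d=P[:,1:]*[sd,1]-[82,96];r=np.hypot(*d.T);k=r>35
        a=np.arctan2(d[k,0],d[k,1]); print(n,'left' if sd>0 else 'right',len(P),'joint',round(np.median(a)+.45,2),'tip r',np.percentile(r,98).round(1))
    g=(h>45)&(h<85)&(ss>80)&(C[...,2]>90)&(abs(C[...,0])<8)&(abs(C[...,1])<62)&(C[...,2]<125)
    if n!='side' and g.sum()>30:
        P=C[g]; 
        for lo,hi in((-60,-25),(25,60)):
            q=P[(P[:,1]>lo)&(P[:,1]<hi)]
            if len(q)>8: print('  shoulder z',lo,len(q),np.percentile(q[:,2],[50,95]).round(1),'x',np.median(q[:,0]).round(1))
E
python3 lev.py
```

```text
time: 9.63
tcp_pos: [0.4839, 0.1947, 0.2605]
time: 10.05
tcp_pos: [0.5065, 0.3475, 0.2561]
tcp in cage [  1.7 154.  239.4] Fcage [0.5 0.1 0.5] t 10.05 q [ 0.78  0.28  1.89 -0.63  0.73  1.35] open -0.0
shift [ -6.7  -2.1 104.3] turn [ 0.21 -0.38  0.01]
mid in cage now [  1.4 156.8 185.9] t 10.05 F [0.2 0.1 0.7] Fcage [0.5 0.1 0.5] open -0.003 q [ 0.78  0.28  1.89 -0.63  0.73  1.35]
scene left 96 joint 0.99 tip r 65.3
scene right 74 joint 0.8 tip r 64.0
  shoulder z -60 51 [ 99.3 107.4] x 1.1
  shoulder z 25 64 [100.4 107.7] x 1.1
side left 44 joint 0.81 tip r 63.0
side right 38 joint 0.98 tip r 68.1
```

```bash
python3 -m pendant '[{"tx":-2,"ty":-2,"tz":35,"wx":0.2,"wy":-0.4,"wz":0},{"tx":-2,"ty":-2,"tz":70,"wx":0.2,"wy":-0.4,"wz":0},{"tx":-2,"ty":-2,"tz":104,"wx":0.2,"wy":-0.4,"wz":0},{"tx":-2,"ty":-2,"tz":104,"wx":0.2,"wy":-0.4,"wz":0}]' |head -2
python3 tc.py
python3 -m pendant '[{"tx":-12,"ty":0,"tz":0,"wx":0,"wy":0,"wz":0},{"tx":-24,"ty":0,"tz":0,"wx":0,"wy":0,"wz":0},{"tx":-36,"ty":0,"tz":0,"wx":0,"wy":0,"wz":0},{"tx":-48,"ty":0,"tz":0,"wx":0,"wy":0,"wz":0},{"tx":-54,"ty":0,"tz":0,"wx":0,"wy":0,"wz":0}]' |head -2
python3 tc.py; python3 lev.py
```

```text
time: 10.53
tcp_pos: [0.5539, 0.3287, 0.1588]
tcp in cage [ -4.  142.  130.2] Fcage [-1.8 -0.4 -0.4] t 10.53 q [ 0.69  0.46  1.89 -0.76  0.57  1.45] open -0.0
time: 10.95
tcp_pos: [0.5471, 0.2796, 0.1687]
tcp in cage [  1.1  92.5 138.7] Fcage [-0.   6.8  3.9] t 10.95 q [ 0.62  0.4   1.98 -0.8   0.51  1.43] open -0.0
scene left 85 joint 0.36 tip r 62.9
scene right 75 joint 0.81 tip r 64.1
  shoulder z -60 54 [100.  107.7] x 1.4
  shoulder z 25 54 [ 99.9 107.7] x 1.6
side left 38 joint 0.16 tip r 66.3
side right 38 joint 0.99 tip r 68.0
wrist left 26 joint 0.26 tip r 67.1
  shoulder z 25 21 [107.6 108.6] x -1.0
```

```bash
python3 -m pendant '[{"tx":10,"ty":0,"tz":-10,"wx":0,"wy":0,"wz":0},{"tx":12,"ty":0,"tz":-45,"wx":0,"wy":0,"wz":0},{"tx":6,"ty":0,"tz":-80,"wx":0,"wy":0,"wz":0},{"tx":-30,"ty":0,"tz":-85,"wx":0,"wy":0,"wz":0},{"tx":-68,"ty":0,"tz":-85,"wx":0,"wy":0,"wz":0}]' |head -2
python3 -m pendant '[{"tx":-38,"ty":0,"tz":0,"wx":0,"wy":0,"wz":0},{"tx":-76,"ty":0,"tz":0,"wx":0,"wy":0,"wz":0},{"tx":-114,"ty":0,"tz":0,"wx":0,"wy":0,"wz":0},{"tx":-152,"ty":0,"tz":0,"wx":0,"wy":0,"wz":0},{"tx":-180,"ty":0,"tz":0,"wx":0,"wy":0,"wz":0}]' |head -2
python3 -m pendant '[{"tx":0,"ty":0,"tz":0,"wx":0,"wy":0,"wz":0},{"tx":0,"ty":0,"tz":0,"wx":0,"wy":0,"wz":0}]' |head -2
python3 tc.py 0 -148 135
```

```text
time: 11.52
tcp_pos: [0.4949, 0.2198, 0.2422]
time: 11.93
tcp_pos: [0.467, 0.038, 0.24]
time: 12.1
tcp_pos: [0.4681, 0.0386, 0.2402]
tcp in cage [  -1.5 -157.2  222.8] Fcage [-0.5  1.2 -0.3] t 12.1 q [ 0.16  0.01  2.27 -0.41  0.39  0.65] open -0.0
shift [ 9.9  1.6 87.7] turn [-0.09  0.44 -0.3 ]
mid in cage now [  -2.1 -155.2  169.2] t 12.1 F [-0.1  1.2 -0.5] Fcage [-0.5  1.2 -0.3] open -0.003 q [ 0.16  0.01  2.27 -0.41  0.39  0.65]
```

```bash
python3 -m pendant '[{"tx":4,"ty":1.5,"tz":25,"wx":0,"wy":0.4,"wz":-0.3},{"tx":8,"ty":1.5,"tz":50,"wx":0,"wy":0.4,"wz":-0.3},{"tx":8,"ty":1.5,"tz":75,"wx":0,"wy":0.4,"wz":-0.3},{"tx":8,"ty":1.5,"tz":87,"wx":0,"wy":0.4,"wz":-0.3},{"tx":8,"ty":1.5,"tz":87,"wx":0,"wy":0.4,"wz":-0.3}]' |head -2
python3 tc.py 0 -96 135
```

```text
time: 12.52
tcp_pos: [0.5143, 0.0426, 0.1629]
tcp in cage [  -1.  -146.7  133.2] Fcage [-0.6  0.5  0.5] t 12.52 q [ 0.14  0.25  2.24 -0.75  0.2   0.98] open 0.01
shift [50.7  1.3 -1.7] turn [-0.29 -0.07  0.33]
mid in cage now [  -1.8 -144.3   79.7] t 12.5167 F [-0.7  0.6  0.1] Fcage [-0.6  0.5  0.5] open 0.006 q [ 0.14  0.25  2.24 -0.75  0.2   0.98]
```

```bash
python3 -m pendant '[{"tx":12,"ty":1,"tz":-2,"wx":0,"wy":0,"wz":0},{"tx":24,"ty":1,"tz":-2,"wx":0,"wy":0,"wz":0},{"tx":36,"ty":1,"tz":-2,"wx":0,"wy":0,"wz":0},{"tx":46,"ty":1,"tz":-2,"wx":0,"wy":0,"wz":0},{"tx":53,"ty":1,"tz":-2,"wx":0,"wy":0,"wz":0}]' |head -2
python3 tc.py; python3 lev.py
python3 -m pendant '[{"tx":4,"ty":0,"tz":0,"wx":0,"wy":0,"wz":0},{"tx":8,"ty":0,"tz":0,"wx":0,"wy":0,"wz":0},{"tx":8,"ty":0,"tz":0,"wx":0,"wy":0,"wz":0}]' |head -2
python3 tc.py; python3 lev.py
```

```text
time: 12.93
tcp_pos: [0.5206, 0.0948, 0.168]
tcp in cage [  0.6 -94.3 138.3] Fcage [ 0.3 -7.1  5.6] t 12.93 q [ 0.27  0.26  2.2  -0.82  0.28  1.16] open -0.0
scene left 102 joint 0.37 tip r 64.0
scene right 69 joint 0.26 tip r 66.8
  shoulder z -60 47 [100.1 107.6] x 1.8
  shoulder z 25 54 [ 99.6 107.1] x 1.6
side right 16 joint nan tip r 24.0
wrist right 1032 joint 0.27 tip r 66.9
  shoulder z -60 524 [107.5 108.6] x -2.3
  shoulder z 25 251 [107.4 108.6] x -2.4
time: 13.33
tcp_pos: [0.5222, 0.1017, 0.1675]
tcp in cage [  0.8 -87.2 137.5] Fcage [ 0.2 -5.7  3.5] t 13.33 q [ 0.29  0.27  2.2  -0.83  0.29  1.18] open 0.0
scene left 101 joint 0.37 tip r 62.5
scene right 67 joint 0.11 tip r 65.4
  shoulder z -60 42 [ 99.  104.1] x 1.6
  shoulder z 25 52 [ 98.2 104.9] x 1.6
side right 18 joint nan tip r 25.0
wrist right 872 joint 0.16 tip r 67.1
  shoulder z -60 437 [104.8 105.8] x -2.2
  shoulder z 25 457 [104.7 105.9] x -2.2
  return _methods._mean(a, axis=axis, dtype=dtype,
  ret = ret.dtype.type(ret / rcount)
  return _methods._mean(a, axis=axis, dtype=dtype,
  ret = ret.dtype.type(ret / rcount)
```

The board is going down level. I'll push the right lever fully in.

```bash
python3 -m pendant '[{"tx":4,"ty":0,"tz":0,"wx":0,"wy":0,"wz":0},{"tx":8,"ty":0,"tz":0,"wx":0,"wy":0,"wz":0},{"tx":8,"ty":0,"tz":0,"wx":0,"wy":0,"wz":0}]' |head -2
python3 tc.py; python3 lev.py 2>/dev/null
```

```text
time: 13.73
tcp_pos: [0.523, 0.1089, 0.167]
tcp in cage [  0.4 -79.9 137.2] Fcage [ 0.9 -8.1 -0.2] t 13.73 q [ 0.31  0.27  2.19 -0.84  0.3   1.2 ] open 0.0
scene left 101 joint 0.37 tip r 64.1
scene right 63 joint -0.03 tip r 65.2
  shoulder z -60 31 [ 96.  101.4] x 1.9
  shoulder z 25 35 [ 95.9 100.4] x 2.0
side right 23 joint nan tip r 27.4
wrist right 679 joint 0.03 tip r 66.9
  shoulder z -60 366 [100.7 101.7] x -2.0
  shoulder z 25 647 [100.5 101.9] x -2.0
```

```bash
python3 -m pendant '[{"tx":2,"ty":0,"tz":0,"wx":0,"wy":0,"wz":0},{"tx":4,"ty":0,"tz":0,"wx":0,"wy":0,"wz":0},{"tx":4,"ty":0,"tz":0,"wx":0,"wy":0,"wz":0}]' |head -2
python3 tc.py; python3 lev.py 2>/dev/null | grep -A2 wrist
python3 -m pendant '[{"tx":-10,"ty":0,"tz":-5,"wx":0,"wy":0,"wz":0},{"tx":-14,"ty":0,"tz":-40,"wx":0,"wy":0,"wz":0},{"tx":-10,"ty":0,"tz":-75,"wx":0,"wy":0,"wz":0},{"tx":25,"ty":0,"tz":-85,"wx":0,"wy":0,"wz":0},{"tx":60,"ty":0,"tz":-85,"wx":0,"wy":0,"wz":0}]' |head -2
python3 -m pendant '[{"tx":40,"ty":0,"tz":0,"wx":0,"wy":0,"wz":0},{"tx":80,"ty":0,"tz":0,"wx":0,"wy":0,"wz":0},{"tx":120,"ty":0,"tz":0,"wx":0,"wy":0,"wz":0},{"tx":145,"ty":0,"tz":0,"wx":0,"wy":0,"wz":0},{"tx":145,"ty":0,"tz":0,"wx":0,"wy":0,"wz":0}]' |head -2
python3 tc.py 0 122 137; python3 lev.py 2>/dev/null
```

```text
time: 14.13
tcp_pos: [0.5231, 0.1111, 0.1668]
tcp in cage [ 1.000e-01 -7.780e+01  1.371e+02] Fcage [  3.6 -16.5   0.6] t 14.13 q [ 0.31  0.28  2.19 -0.84  0.3   1.21] open -0.0
wrist right 639 joint -0.0 tip r 67.2
  shoulder z -60 371 [ 99.6 100.6] x -1.7
  shoulder z 25 665 [ 99.4 100.5] x -2.4
time: 14.7
tcp_pos: [0.4907, 0.1799, 0.2448]
time: 15.12
tcp_pos: [0.5113, 0.3288, 0.2417]
tcp in cage [  1.  136.2 223.2] Fcage [0.3 0.3 0.1] t 15.12 q [ 0.74  0.28  1.92 -0.65  0.68  1.33] open -0.0
shift [-14.8  -1.   86.1] turn [-0.   -0.44  0.33]
mid in cage now [  0.4 139.  169.7] t 15.1167 F [0.3 0.3 0.3] Fcage [0.3 0.3 0.1] open -0.003 q [ 0.74  0.28  1.92 -0.65  0.68  1.33]
scene left 102 joint 0.36 tip r 64.9
scene right 69 joint -0.06 tip r 67.4
  shoulder z -60 29 [ 96.2 100.5] x 1.9
  shoulder z 25 33 [ 95.6 100.2] x 2.2
side left 36 joint 0.16 tip r 68.6
side right 78 joint 0.13 tip r 66.3
```

```bash
python3 -m pendant '[{"tx":-8,"ty":-1,"tz":30,"wx":0,"wy":-0.4,"wz":0.3},{"tx":-12,"ty":-1,"tz":60,"wx":0,"wy":-0.4,"wz":0.3},{"tx":-12,"ty":-1,"tz":86,"wx":0,"wy":-0.4,"wz":0.3},{"tx":-12,"ty":-1,"tz":86,"wx":0,"wy":-0.4,"wz":0.3},{"tx":-12,"ty":-1,"tz":86,"wx":0,"wy":-0.4,"wz":0.3}]' |head -2
python3 tc.py
python3 -m pendant '[{"tx":-10,"ty":0,"tz":0,"wx":0,"wy":0,"wz":0},{"tx":-20,"ty":0,"tz":0,"wx":0,"wy":0,"wz":0},{"tx":-28,"ty":0,"tz":0,"wx":0,"wy":0,"wz":0},{"tx":-35,"ty":0,"tz":0,"wx":0,"wy":0,"wz":0},{"tx":-35,"ty":0,"tz":0,"wx":0,"wy":0,"wz":0}]' |head -2
python3 tc.py; python3 lev.py 2>/dev/null
```

```text
time: 15.68
tcp_pos: [0.5497, 0.3031, 0.1648]
tcp in cage [ -1.5 116.1 135.7] Fcage [0.3 0.2 0.6] t 15.68 q [ 0.66  0.43  1.94 -0.78  0.54  1.43] open 0.0
time: 16.1
tcp_pos: [0.5453, 0.2702, 0.1673]
tcp in cage [ -0.   82.9 137.8] Fcage [-0.5  2.5  2. ] t 16.1 q [ 0.61  0.39  1.99 -0.8   0.5   1.42] open 0.0
scene left 86 joint 0.14 tip r 63.6
scene right 68 joint -0.06 tip r 66.3
  shoulder z -60 27 [95.6 99.9] x 2.0
  shoulder z 25 34 [ 95.8 100. ] x 1.6
side left 35 joint -0.03 tip r 69.7
side right 78 joint 0.1 tip r 66.6
wrist left 156 joint 0.09 tip r 66.8
```

```bash
python3 -m pendant '[{"tx":-3,"ty":0,"tz":0,"wx":0,"wy":0,"wz":0},{"tx":-6,"ty":0,"tz":0,"wx":0,"wy":0,"wz":0},{"tx":-8,"ty":0,"tz":0,"wx":0,"wy":0,"wz":0},{"tx":-8,"ty":0,"tz":0,"wx":0,"wy":0,"wz":0}]' |head -2
python3 tc.py; python3 lev.py 2>/dev/null
```

```text
time: 16.58
tcp_pos: [0.5449, 0.2653, 0.1666]
tcp in cage [-1.00e-01  7.80e+01  1.37e+02] Fcage [-1.5 10.8 -1.8] t 16.58 q [ 0.6   0.39  2.   -0.81  0.49  1.42] open 0.0
scene left 85 joint 0.04 tip r 63.1
scene right 68 joint -0.06 tip r 64.4
  shoulder z -60 26 [ 95.2 100.5] x 1.5
  shoulder z 25 32 [ 95.1 100.2] x 1.5
side left 33 joint -0.11 tip r 71.0
side right 77 joint 0.11 tip r 65.8
wrist left 238 joint 0.0 tip r 66.6
```

```bash
python3 -m pendant '[{"tx":-2,"ty":0,"tz":0,"wx":0,"wy":0,"wz":0},{"tx":-2,"ty":0,"tz":0,"wx":0,"wy":0,"wz":0}]' |head -2
python3 tc.py
python3 -m pendant '[{"tx":10,"ty":0,"tz":-5,"wx":0,"wy":0,"wz":0},{"tx":16,"ty":0,"tz":-35,"wx":0,"wy":0,"wz":0},{"tx":16,"ty":0,"tz":-70,"wx":0,"wy":0,"wz":0},{"tx":-15,"ty":0,"tz":-100,"wx":0,"wy":0,"wz":0},{"tx":-45,"ty":0,"tz":-120,"wx":0,"wy":0,"wz":0}]' |head -2
python3 -m pendant '[{"tx":-40,"ty":0,"tz":0,"wx":0,"wy":0,"wz":0},{"tx":-40,"ty":0,"tz":0,"wx":0,"wy":0,"wz":0},{"tx":-40,"ty":0,"tz":0,"wx":0,"wy":0,"wz":0},{"tx":-40,"ty":0,"tz":0,"wx":0,"wy":0,"wz":0}]' |head -2
python3 tc.py; python3 lev.py 2>/dev/null
python3 - <<'E'
from h import *
a=load('scene')['frame'][120:290,190:400];w=load('wrist')['frame']
cv2.imwrite('pics/f.png',np.hstack([cv2.resize(a,(400,300)),cv2.resize(w,(400,300))]))
E
```

```text
time: 16.9
tcp_pos: [0.545, 0.2648, 0.1669]
tcp in cage [  0.2  77.5 137.2] Fcage [-3.3 15.2 -0.9] t 16.9 q [ 0.6   0.39  2.   -0.81  0.48  1.42] open -0.0
time: 17.32
tcp_pos: [0.4773, 0.2259, 0.2717]
time: 17.65
tcp_pos: [0.4724, 0.1855, 0.2704]
tcp in cage [ -0.6 -11.2 257.2] Fcage [ 0.1  0.  -0.1] t 17.65 q [ 0.54  0.06  2.13 -0.58  0.62  1.11] open 0.0
scene left 97 joint 0.09 tip r 63.1
scene right 65 joint -0.06 tip r 66.0
  shoulder z -60 28 [ 95.2 100.3] x 1.5
  shoulder z 25 30 [95.1 99.4] x 1.5
side left 33 joint -0.12 tip r 68.6
side right 78 joint 0.12 tip r 66.3
wrist left 427 joint 0.08 tip r 66.5
wrist right 30 joint nan tip r 30.1
  shoulder z -60 92 [ 99.6 100.6] x -2.2
  shoulder z 25 130 [ 99.6 100.9] x -2.1
```

View pics/f.png

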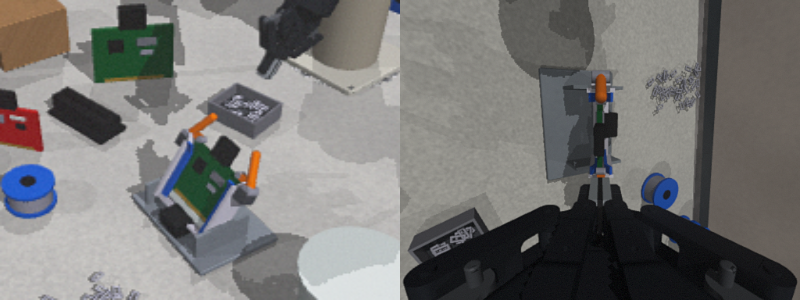

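The board is seated between the guides and both levers are in: left panel, levers at (203,125) and (255,165). The left lever estimate of 0.08 may be view bias, so I'll check the right lever from the mirrored viewpoint.

```bash
python3 -m pendant '[{"tx":-37,"ty":0,"tz":0,"wx":0,"wy":0,"wz":0},{"tx":-74,"ty":0,"tz":0,"wx":0,"wy":0,"wz":0},{"tx":-110,"ty":0,"tz":0,"wx":0,"wy":0,"wz":0},{"tx":-110,"ty":0,"tz":0,"wx":0,"wy":0,"wz":0},{"tx":-110,"ty":0,"tz":0,"wx":0,"wy":0,"wz":0}]' |head -2
python3 tc.py; python3 lev.py 2>/dev/null | grep -A3 wrist
python3 - <<'E'
from go import *
w=load('wrist');C=(cloud(w)-O)@RC*1e3
hsv=cv2.cvtColor(w['frame'],cv2.COLOR_BGR2HSV);h,ss,v=[hsv[...,i].astype(int) for i in range(3)]
m=(h>4)&(h<18)&(ss>150)&(v>60)&(abs(C[...,0])<25)&(C[...,2]>90)&(C[...,2]<185)&(abs(C[...,1])<130)
for sd in(1,-1):
    P=C[m&(C[...,1]*sd>0)]; t=P[P[:,2]>np.percentile(P[:,2],80)]; print(sd,len(P),'top pts',np.median(t,0).round(1),'y range of top',np.percentile(t[:,1],[2,98]).round(1))
E
```

```text
time: 18.22
tcp_pos: [0.4564, 0.0756, 0.2704]
tcp in cage [  -0.9 -122.3  257.4] Fcage [ 0.9 -0.1 -0.5] t 18.22 q [ 0.27 -0.05  2.24 -0.43  0.51  0.75] open 0.0
wrist left 48 joint nan tip r 30.2
wrist right 293 joint 0.06 tip r 66.9
  shoulder z -60 139 [ 99.8 100.9] x -1.6
  shoulder z 25 160 [ 99.7 100.9] x -1.9
1 50 top pts [  1.9  56.7 111. ] y range of top [55.6 58. ]
-1 391 top pts [ -0.6 -55.7 155.9] y range of top [-60.4 -51.4]
```

From the mirrored viewpoint the right lever, which is at its stop, reads 0.06. The left is therefore about 0.02, fully in. Handing in.

```bash
python3 -c "
from workcell import arm; print(arm.job_done())"
```

```text
the job is handed in; nothing more can be done
None
```

The board is seated in the cage with both levers swung fully in and everything released; I handed the job in at about 18 s of the 66 s limit, and the hand-in returned no verdict.

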